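# Start the gel run

## Robot

A 6-joint arm with a two-finger parallel gripper is mounted at the origin on the work surface. World frame = base frame: x ahead of the robot, y to its left, z up, the work surface at z = 0. Lengths are in m, angles in rad, forces in N, time in s.
With the tool pointing down it reaches from about 0.375 to 0.9 m from the base axis. Payload 3.1 kg.
Tool frame: the origin (TCP) lies midway between the tips of the shut fingers; the grasp point (between the pads) lies 19 mm behind it; z points along the fingers, y is the line along which they close (so a half turn about z gives the same grasp; the last joint's range is limited). The gripper opens to 87 mm and grips with 3 to 60 N. Pads are 19 mm wide; open, the fingers measure 117 mm over their backs; the gripper's body (75 mm by 190 mm) begins 51 mm behind the grasp point.
Start: joints at [-1.296, 0.527, 1.433, -0, 1.181, -0.178], TCP at [0.274, -0.562, 0.223] pointing down, gripper open.
Joint ranges: [-3.08, 3.08], [-0.75, 2.2], [0.22, 2.44], [-1.43, 4.57], [0, 2.65], [-2.85, 2.85]. Speed limits (rad/s): [2.79, 2.79, 3.14, 3.14, 3.14, 3.14].

## Interface

Orientations are given as a rotation vector (axis times angle).
In Python, from cell import robot gives the robot as it stands. The module is installed in compiled form; this text tells all that it offers. Calls block until the motion is done:
- robot.goto(position, orientation): joint-space move of the TCP to a pose.
- robot.line_to(position, orientation=None, v=0.15): straight line of the TCP; orientation=None keeps the orientation; v is the mean speed in m/s.
- robot.set_joints(angles): joint-space move.
- robot.command_gripper(opening, force=None): finger opening in m; force is the grip in N (None keeps the last); returns when the fingers have stopped.
- robot.pause(seconds).
- robot.ik(position, orientation): joint angles nearest the present ones, or None.
- robot.get_image(name): name is "scene" or "side" or "wrist"; returns a dict with "color" (480x640x3 uint8, red, green, blue), "range_z" (480x640 float32, m along the optical axis (not along the pixel's ray), 0 where there is no reading), "K" (3x3 intrinsics, pixels), "R" (3x3) and "t" (3): a world point X has camera coordinates R X + t; the wrist camera has in their place "tool_from_camera" (4x4, takes a point from camera to tool coordinates, whose origin is the TCP and whose axes are the flange's). Camera axes: x right, y down, z forward; pixel columns grow to the right and rows downward; lengths in m; the calibration is good to about 2 mm. A picture is of the moment at which its call begins: read the wrist's pose just before it.
A pose or a line that the arm cannot do raises robot.IKError and nothing moves.
- robot.sign_off(): hands the job in; it is judged then, once.
Readings, each from a call of its own:
- robot.get_t(): time.
- robot.get_joints(): joint angles.
- robot.get_joint_velocities(): joint speeds.
- robot.get_effort(): joint torques, N m.
- robot.get_tcp_pos(): TCP position.
- robot.get_eef_rot(): TCP orientation.
- robot.get_force(): force on the tool from outside, world axes, zero at the start.
- robot.get_wrist_torque(): the same for the moment, N m.
- robot.get_grip_width(): finger opening in m.
- robot.get_finger_force(): force on a finger pad.
Only numpy, scipy, OpenCV 4.12 (cv2) and the standard library are available. Lean on these libraries where they do the work, as an engineer would, in place of code of your own. Each camera call takes 0.05 s, during which the arm holds its last target. There are 200 camera calls.

## Task

Start the gel run with light touches of the fingertips: push the gel tank's raised lid fully down at its yellow pad, then press the green run key on the power supply fully in (it stays in), then press the blue key of the round bench timer fully down and let it come up again. Push gently each time, keep off the red stop key, and do not pick up, shift or knock over the timer or anything else on the bench.

Things in the scene. Friction and masses are not known exactly. Their poses are not given: they have to be found in the camera images.
- tank: Clear gel electrophoresis tank, fixed to the bench, with a green lid 130 (x) by 190 (y) mm; origin at the centre of its underside, z up. It may stand on the left or on the right.
- lid_pad (a point): Centre of the top face of the yellow round pad (48 mm across, 4 mm high) in the middle of the green lid. 86 mm above the bench with the lid fully raised, 76 mm when it is home. A red and a black post, 16 mm high and 14 mm across, stand on the lid at 85 mm from the pad (40 mm along the tank's +x, 75 mm along its -y and +y).
- lid (a joint): How far the lid is pushed down, m: 0 fully raised, 0.010 fully home on its stop. It slides straight down under a push of about 4 N and stays where it is left; it starts raised, between 0 and 0.004.
- psu: White power supply, fixed, 160 (x) by 200 (y) mm, flat top at 75 mm; origin at the centre of its underside, z up. The two keys sit on its top, 100 mm apart, nearer the robot, 50 mm to either side of its middle; which is left and which right varies. It stands on the side of the bench that the tank does not.
- run_top (a point): Centre of the top of the green run key, a round cap 34 mm across on a grey ring 46 mm across; 93 mm above the bench when out, 86 mm when in; the ring's top is at 79 mm.
- run (a joint): How far the green run key is pressed in, m: 0 out, 0.007 fully in. It moves straight down under about 3 N and stays in.
- stop_top (a point): Centre of the top of the red stop key, the same size and height as the green one. Not to be pressed.
- stop (a joint): How far the red stop key is pressed, m: 0 out, 0.007 fully in; it springs back.
- timer: Loose round white bench timer, 76 mm across, 24 mm high, about 0.16 kg, lying on the bench; origin at the centre of its underside, z up.
- timer_key_top (a point): Centre of the top of the timer's blue round key, 40 mm across, 34 mm above the bench when up, 28 mm when down; 4 mm from the timer's middle.
- timer_key (a joint): How far the timer's blue key is pressed, m: 0 up, 0.006 fully down; about 3 N presses it fully down and it springs back up.
- rack: Loose blue tube rack with a few capped tubes, 90 (x) by 120 (y) mm, 57 mm high; origin at the centre of its underside. Leave alone.
- bottle: Loose glass bottle with a blue cap, 66 mm across, 140 mm high, standing; origin at the centre of its underside. Leave alone.
- pipette: Loose black and white hand pipette lying on the bench, about 270 mm long along its x, 26 mm wide, 24 mm high; origin on its underside, near mid-length. Leave alone.

How it is judged:
On the way, in this order (a step that is already met when the one before it is completed fails the run):
1. the lid is pushed fully down (value of joint lid above 0.0085 m), for 0.05 s.
2. the green run key is pressed in (value of joint run above 0.0052 m), for 0.05 s.
3. the timer's blue key is pressed down by the fingers (value of joint timer_key above 0.004 m and contact force between the fingers and timer above 0.5 N), for 0.04 s.
At the end, for the whole second after the job is handed in: The lid is home (within 1.5 mm), the green key is in (within 1.8 mm), the timer key and the red key are up again (within 1.5 mm); the timer lies flat within 15 mm of its start, the rack, bottle and pipette stand or lie within 20 mm of theirs (value of joint lid above 0.0085 m and value of joint run above 0.0052 m and value of joint each of timer_key, stop below 0.0015 m and distance of timer from where it was at the start of the episode below 0.015 m and angle between timer's own z axis and vertical below 0.1 rad and linear speed of timer below 0.02 m/s and distance of each of rack, bottle, pipette from where it was at the start of the episode below 0.02 m and angle between each of rack, bottle, pipette's own z axis and vertical below 0.15 rad); the robot touches nothing.
It fails at once if out of order: the green key is pressed before the lid is home, or the timer's key before the green key is in ((value of joint run above 0.003 m and value of joint lid below 0.0075 m) or (value of joint timer_key above 0.003 m and value of joint run below 0.004 m)).
It fails at once if the red stop key is pressed (over 3 mm) (value of joint stop above 0.003 m).
It fails at once if the robot pushes anything harder than 25 N (contact force between the arm and anything else above 25 N).
It fails at once if the timer is lifted (over 8 mm), tipped or shifted (over 20 mm) (height (world z) of timer above 0.008 m or angle between timer's own z axis and vertical above 0.25 rad or distance of timer from where it was at the start of the episode above 0.02 m).
It fails at once if the rack, bottle or pipette is shifted over 30 mm, lifted or knocked over (distance of any of rack, bottle, pipette from where it was at the start of the episode above 0.03 m or angle between any of rack, bottle, pipette's own z axis and vertical above 0.3 rad).
It also fails if it takes over 48 s, if anything falls off the work surface, if the arm or the gripper's body presses on something with over 40 N, if the wrist force passes 120 N, or if a joint passes its speed limit or range.

## Working session

There is one attempt and no reset: what is moved stays moved. The work goes in short steps, each a Python script; the robot and the scene stay as the last script left them, time stands still between calls to the robot, and variables do not carry over. Pictures are saved under pics/ and viewed, at most 10 in all, crops included, and the job is handed in when it is done.

```bash
mkdir -p pics; python3 - <<'E'
from cell import robot
import cv2,numpy as np
ims=[]
for n in ("scene","side"):
    d=robot.get_image(n); np.savez(f"{n}.npz",**{k:v for k,v in d.items()})
    cv2.imwrite(f"pics/{n}.png",d["color"][:,:,::-1]); print(n,d["K"].tolist(),(-d["R"].T@d["t"]).round(3))
print(robot.get_t(),robot.get_eef_rot(),robot.get_tcp_pos(),robot.get_force())
E
```

```text
scene [[512.2575421811915, 0.0, 326.33166484760613], [0.0, 512.2575421811915, 228.91220709586372], [0.0, 0.0, 1.0]] [ 1.15  -0.268  0.825]
side [[519.5189424902073, 0.0, 311.8781897453552], [0.0, 519.5189424902073, 230.98435844078864], [0.0, 0.0, 1.0]] [0.252 0.708 0.546]
0.1 [-3.05911700e+00 -7.06310358e-01  1.66581994e-04] [ 0.27382999 -0.56107649  0.22165204] [ 0.15392492 -0.83619043  0.58949211]
```

View pics/scene.png

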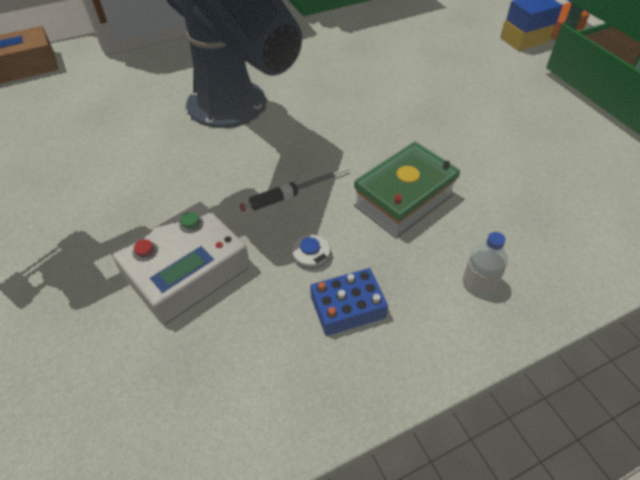

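View pics/side.png

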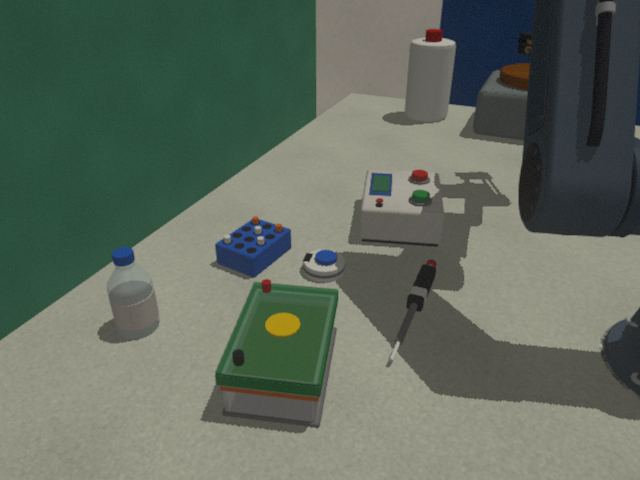

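The scene view shows the yellow pad at (408,174), the green key at (190,220), the red key at (144,247) and the blue timer key at (310,246). The side view shows the same four at (283,324), (421,196), (420,175) and (326,258). I'll segment each one and triangulate.

```bash
cat > loc.py <<'E'
import cv2,numpy as np
D={n:np.load(n+".npz") for n in("scene","side")}
S={"pad":((408,174),(283,324),(18,34)),"run":((190,220),(421,196),(45,85)),"stop":((144,247),(420,175),None),"timer":((310,246),(326,258),(100,130)),
   "redpost":((398,199),(266,286),None)}
def blob(d,px,h):
    hsv=cv2.cvtColor(d["color"],cv2.COLOR_RGB2HSV); H=hsv[...,0]
    m=((H<8)|(H>172)) if h is None else ((H>=h[0])&(H<=h[1]))
    m=(m&(hsv[...,1]>110)&(hsv[...,2]>40)).astype(np.uint8)
    _,L=cv2.connectedComponents(m,connectivity=4); b=L==L[px[1],px[0]]
    assert L[px[1],px[0]]
    v,u=np.nonzero(b); z=d["range_z"][v,u]; ok=z>0
    uv=np.c_[u,v,np.ones(len(u))]
    P=((np.linalg.inv(d["K"])@uv[ok].T)*z[ok]-d["t"][:,None]).T@d["R"]
    return np.array([u.mean(),v.mean()]),P
for k,(a,b,h) in S.items():
    c=[];Q=[]
    for n,px in(("scene",a),("side",b)):
        uv,P=blob(D[n],px,h);c.append(uv);Q.append(P)
    Pm=[D[n]["K"]@np.c_[D[n]["R"],D[n]["t"]] for n in D]
    X=cv2.triangulatePoints(Pm[0],Pm[1],c[0],c[1])[:,0];X=X[:3]/X[3]
    print(k,"tri",X.round(4),np.round(c,1).tolist())
    for P in Q:
        t=P[P[:,2]>np.percentile(P[:,2],95)-.006]
        print("   depth n",len(P),"mean",P.mean(0).round(4),"top mid",((t.min(0)+t.max(0))/2).round(4),"ext",np.ptp(t,axis=0).round(3), "z",np.percentile(P[:,2],[5,50,95]).round(4))
E
python3 loc.py
```

```text
pad tri [0.5193 0.2332 0.0829] [[407.8, 173.5], [282.3, 324.5]]
   depth n 325 mean [0.5204 0.2323 0.0843] top mid [0.5188 0.2339 0.0852] ext [0.051 0.049 0.008] z [0.0807 0.0845 0.0872]
   depth n 715 mean [0.5181 0.2352 0.0851] top mid [0.5193 0.2315 0.0842] ext [0.047 0.052 0.007] z [0.0825 0.0853 0.0866]
run tri [ 0.4459 -0.2157  0.0919] [[188.8, 218.3], [420.7, 193.9]]
   depth n 76 mean [ 0.4479 -0.2161  0.0947] top mid [ 0.4485 -0.2156  0.0949] ext [0.021 0.026 0.006] z [0.0923 0.0949 0.0965]
   depth n 96 mean [ 0.4448 -0.2094  0.0946] top mid [ 0.4461 -0.2115  0.0934] ext [0.027 0.031 0.007] z [0.0914 0.0949 0.0961]
stop tri [ 0.4733 -0.3114  0.0884] [[142.6, 246.7], [419.2, 175.1]]
   depth n 201 mean [ 0.4772 -0.3115  0.094 ] top mid [ 0.4757 -0.3112  0.0942] ext [0.032 0.03  0.008] z [0.0908 0.094  0.0962]
   depth n 148 mean [ 0.4722 -0.303   0.0915] top mid [ 0.4728 -0.3078  0.0939] ext [0.029 0.032 0.007] z [0.0833 0.0933 0.0964]
timer tri [ 0.5633 -0.0173  0.0306] [[309.3, 245.1], [325.8, 257.1]]
   depth n 217 mean [ 0.5662 -0.0188  0.035 ] top mid [ 0.5652 -0.0189  0.0354] ext [0.038 0.034 0.008] z [0.0323 0.0352 0.0372]
   depth n 252 mean [ 0.561  -0.0115  0.0346] top mid [ 0.5629 -0.0155  0.0351] ext [0.037 0.038 0.008] z [0.0287 0.0356 0.0372]
redpost tri [0.5777 0.172  0.09  ] [[397.8, 198.4], [266.2, 285.3]]
   depth n 34 mean [0.5808 0.1696 0.094 ] top mid [0.5797 0.1704 0.0957] ext [0.01  0.009 0.006] z [0.0857 0.0954 0.0981]
   depth n 101 mean [0.5761 0.1747 0.0923] top mid [0.5773 0.1727 0.0954] ext [0.012 0.013 0.006] z [0.0836 0.0935 0.098 ]
```

```bash
cat > press.py <<'E'
from cell import robot
import numpy as np
def press(xy,ztop,zmin,fstop,step=.001):
    """from above: guarded descent in small steps until force fstop or zmin, then straight back up"""
    rot=robot.get_eef_rot()
    robot.goto([*xy,ztop+.07],rot); robot.line_to([*xy,ztop+.006],v=.08); robot.pause(.2)
    f0=robot.get_force()[2]; z=ztop+.006; log=[]; t0=robot.get_t()
    while z>zmin:
        z-=step; robot.line_to([*xy,z],v=.02)
        f=robot.get_force()[2]-f0; log.append((round(z*1e3,1),round(robot.get_tcp_pos()[2]*1e3,1),round(f,1)))
        if f>fstop: break
    robot.pause(.15); print("held f",robot.get_force()[2]-f0,"dt",robot.get_t()-t0,"xyz",robot.get_tcp_pos())
    robot.line_to([*xy,ztop+.07],v=.12); print(log,"t",robot.get_t())
E
python3 - <<'E'
from press import *
robot.command_gripper(0.0,10); print(robot.get_t(),robot.get_grip_width())
print(robot.ik([.519,.233,.156],robot.get_eef_rot()))
press([.519,.233],.086,.070,9)
E
```

```text
1.625 0.00034552029784479016
[2.25598854e-01 5.38766633e-01 1.64019036e+00 2.80456605e-06
 9.62627402e-01 1.34261797e+00]
held f 12.437528010276964 dt 4.3999999999999995 xyz [0.51915393 0.23305525 0.07631856]
[(91.0, np.float64(91.1), np.float64(0.2)), (90.0, np.float64(89.9), np.float64(0.7)), (89.0, np.float64(88.9), np.float64(0.1)), (88.0, np.float64(87.9), np.float64(-0.4)), (87.0, np.float64(86.9), np.float64(0.7)), (86.0, np.float64(85.9), np.float64(-0.6)), (85.0, np.float64(84.9), np.float64(0.4)), (84.0, np.float64(84.0), np.float64(0.6)), (83.0, np.float64(83.2), np.float64(3.7)), (82.0, np.float64(82.1), np.float64(4.7)), (81.0, np.float64(81.0), np.float64(3.7)), (80.0, np.float64(79.9), np.float64(3.7)), (79.0, np.float64(78.9), np.float64(3.2)), (78.0, np.float64(77.9), np.float64(2.7)), (77.0, np.float64(76.9), np.float64(2.1)), (76.0, np.float64(76.4), np.float64(6.1)), (75.0, np.float64(76.3), np.float64(11.9))] t 10.9333
```

```bash
python3 - <<'E'
from press import *
press([.4465,-.2145],.093,.082,7)
d=robot.get_image("side"); import cv2
cv2.imwrite("pics/s2.png",cv2.resize(d["color"][140:420,200:480,::-1],None,fx=2,fy=2))
E
```

```text
held f 12.868764327961195 dt 3.6500000000000004 xyz [ 0.44665317 -0.21459726  0.08630006]
[(98.0, np.float64(98.1), np.float64(-0.9)), (97.0, np.float64(96.9), np.float64(0.2)), (96.0, np.float64(95.9), np.float64(-0.5)), (95.0, np.float64(94.9), np.float64(-0.1)), (94.0, np.float64(93.9), np.float64(0.2)), (93.0, np.float64(93.0), np.float64(0.3)), (92.0, np.float64(92.1), np.float64(1.0)), (91.0, np.float64(91.0), np.float64(1.5)), (90.0, np.float64(90.0), np.float64(1.4)), (89.0, np.float64(88.9), np.float64(0.7)), (88.0, np.float64(87.9), np.float64(0.9)), (87.0, np.float64(86.9), np.float64(0.7)), (86.0, np.float64(86.3), np.float64(5.3)), (85.0, np.float64(86.3), np.float64(13.2))] t 18.1917
```

View pics/s2.png

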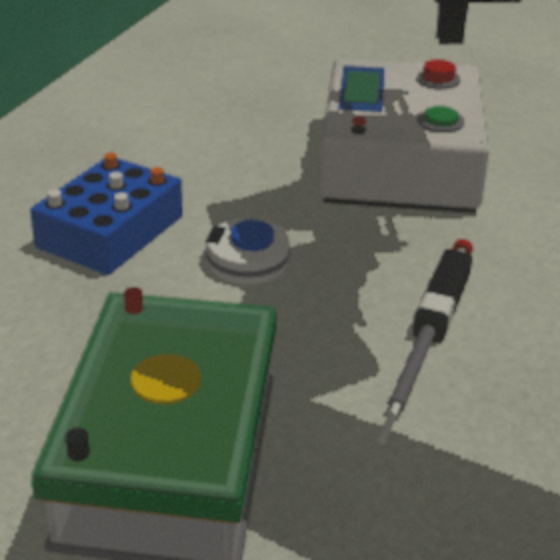

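The green key is flush at (441,116), the lid is home, and the timer at (250,240) has not moved. The timer key is next.

```bash
python3 - <<'E'
from press import *
robot.goto([.564,-.0175,.16],robot.get_eef_rot())
press([.564,-.0175],.034,.025,5.5)
robot.line_to([.564,-.0175,.18]); d=robot.get_image("side"); import cv2
cv2.imwrite("pics/s3.png",d["color"][:,:,::-1]); print(robot.get_t())
E
```

```text
held f 5.035792725625728 dt 3.1499999999999986 xyz [ 0.56411394 -0.0175304   0.02837474]
[(39.0, np.float64(39.1), np.float64(0.6)), (38.0, np.float64(37.9), np.float64(-0.0)), (37.0, np.float64(36.9), np.float64(0.4)), (36.0, np.float64(35.9), np.float64(0.5)), (35.0, np.float64(34.9), np.float64(1.0)), (34.0, np.float64(34.1), np.float64(1.6)), (33.0, np.float64(33.1), np.float64(1.4)), (32.0, np.float64(32.0), np.float64(1.7)), (31.0, np.float64(31.0), np.float64(1.0)), (30.0, np.float64(30.0), np.float64(2.4)), (29.0, np.float64(29.0), np.float64(2.5)), (28.0, np.float64(28.4), np.float64(6.1))] t 24.575
25.2833
```

View pics/s3.png

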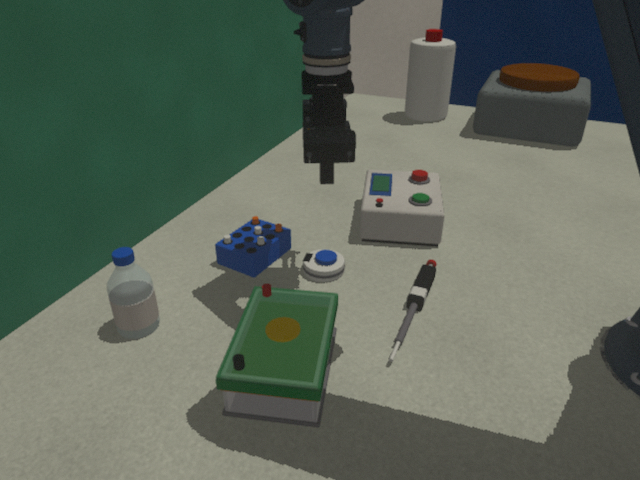

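The timer is in its original place with its key up at (326,258). The lid is down, the green key is in at (421,199), and the arm is clear of everything.

```bash
python3 -c "
from cell import robot
print(robot.sign_off())"
```

```text
the job is handed in; nothing more can be done
None
```

I pushed the lid home, pressed the green run key in, pressed the timer key and let it spring back up, and handed the job in after about 25 s; measured push forces stayed under 14 N, and the last picture showed nothing else on the bench moved (the sign-off call returned no verdict).

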